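# Put the microscope accessories away in their matching places

### The arm

A 6-joint arm with a two-finger parallel gripper is mounted at the origin on a cart in front of the work surface, level with it; the furniture and walls round the work are solid. World frame = base frame: x ahead of the robot, y to its left, z up, the work surface at z = 0. Lengths are in m, angles in rad, forces in N, time in s.
With the tool pointing down it reaches from about 0.25 to 0.8 m from the base axis. Payload 3.9 kg.
Tool frame: the origin (TCP) lies on the centre line of the jaws, within the pads' length; the fingertips stand 17 mm ahead of it and the grasp point (between the pads) lies 2 mm behind it; z points along the fingers, y is the line along which they close (so a half turn about z gives the same grasp; the last joint's range is limited). The gripper opens to 85 mm and grips with 20 to 120 N. Pads are 22 mm wide; open, the fingers measure 114 mm over their backs; the gripper's body (76 mm by 85 mm) begins 54 mm behind the grasp point. The pads swing forward as they close: fully open they stand 13 mm farther back than shut.
Start: joints at [0, 0.26, -0.138, 1.173, 0, 1.571], TCP at [0.525, -0, 0.213] pointing down, gripper open.
Joint ranges: [-2.78, 2.78], [-0.83, 1.72], [-1.28, 1.37], [-1.9, 2.12], [-1.57, 1.48], [-3.14, 3.14]. Speed limits (rad/s): [2.57, 2.57, 3.14, 3.14, 3.14, 3.14].

### API

Orientations are given as a 3x3 rotation matrix whose columns are the frame's x, y, z axes.
In Python, from station import * gives the robot as it stands.
- The arm moves only by the tool move_arm, never from a script. Its arguments are lists of equal length, an entry for each row: "jaw": the opening, from 0 (shut) to 1 (fully open); "xyz": the shift along the tool's x, y, z in cm, a list of three; "turn": the turn, a rotation vector about the tool's x, y, z in degrees, a list of three. A call has 1 to 12 rows; each row shifts and turns the commanded pose from where the row before left it, along the tool's axes as they then stand; what a row does not reach is not made up. A row lasts 1/10 s, in which the tool goes at most 50 mm and 8.59 degrees, less where a joint would pass 70% of its speed; a pose out of reach is approached as far as the arm can. A call is refused whole if a number of a shift passes 5 or a number of a turn 8.59, either way. A call with a gripper value outside its range is refused whole. The fingers move at their own pace and stop on an object; "squeeze" is the grip in N (left out, the last holds). Time passes only in rows, so rows that do not move let the fingers close. It gives the time, the measured TCP pose, the force, the opening and the grip force at its end, in the units of the state.
- state(): the state, without advancing time (a new reading comes with each control period).
- get_image(name): name is "scene" or "side" or "wrist"; returns (picture, depth): 420x560x3 uint8, red, green, blue; 420x560 float32, m along the optical axis (not along the pixel's ray), 0 where there is no reading.
- camera_params(name): a dict with "fx", "fy", "cx", "cy" (pixels), "position" and "attitude" of the camera in the world. Camera axes: x right, y down, z forward; pixel columns grow to the right and rows downward; lengths in m; the calibration is good to about 2 mm. A picture is of the moment at which its call begins: read the wrist's pose just before it. camera_params takes no time and is no camera call; for the wrist camera it gives the pose at the moment of the call.
- finish_job(): hands the job in; it is judged then, once.
The state is a dict: "t": time; "joint_pos": joint angles; "qd": joint speeds; "joint_efforts": joint torques, N m; "eef_pos": TCP position; "orientation": TCP orientation; "ft_force": force on the tool from outside, world axes, zero at the start; "torque": the same for the moment, N m; "grip_width": finger opening in m; "grasp_force": force on a finger pad.
Only numpy, scipy, OpenCV 4.12 (cv2) and the standard library are available. Lean on these libraries where they do the work, as an engineer would, in place of code of your own. Each camera call takes 0.05 s, during which the arm holds its last target. There are 200 camera calls.

### The job

Tidy the microscope accessories into their places: slide the tray's divider towards the round-seat end until the long slide pack fits the plain compartment, lay the pack flat in there, and stand the white objective can upright in the middle of the round seat in the other compartment. Set the petri dish, lid up, in the middle of the round cork pad so that it lies wholly on it, and stand the dropper bottle upright inside the metal stand.

Things in the scene. Friction and masses are not known exactly. Their poses are not given: they have to be found in the camera images.
- pack_center (a point): slide pack (like all the loose things it starts on the worktop itself, z = 0): white card box of slides, lying flat, 30 x 82 x 26 mm high, 0.24 kg. The point is its centre, 13 mm above its underside; its x axis runs along the 30 mm side, y along the 82 mm side, z up.
- can_center (a point): objective can: plain white round can with a ribbed screw cap, standing; body 36 mm diameter, cap 38.4 mm diameter (the top 14 mm), 49 mm high. The point is its centre, 24.5 mm above its underside; z up.
- dish_center (a point): lidded petri dish: flat round clear dish with a tan filling, 59 mm diameter, 14 mm high, 18 g. The point is its centre, 7 mm above its underside; z up.
- bottle_center (a point): dropper bottle: brown glass bottle with a black rubber teat, standing; round body 33 mm diameter up to 60 mm, then neck and teat, 96 mm high overall. The point is 48 mm above its underside on its axis; z up.
- tray: grey accessory tray, fixed to the worktop. Inside 55 mm (its x) by 160 mm (its y), floor 3 mm and rim 12 mm above the worktop, walls 4 mm thick. Origin: centre of its underside; y runs along the tray towards the end with the round seat. A divider across the tray parts it into two compartments: the plain one at the -y end, and the one with the seat at the +y end. The tray may lie at any yaw.
- can_seat (a point): the round black seat, 48 mm diameter, flush in the tray's floor (3 mm above the worktop), centred 52 mm from the tray's centre towards +y of the tray (28 mm from the inner end wall). The point is its centre.
- divider (a joint): position of the tray's sliding divider (m), 0 to 0.069, growing towards the seat end; the divider stands at tray y = -0.035 + value. It is 6 mm thick, so the plain compartment is 42 mm + value long and the seat compartment 112 mm - value long. It slides with about 1.5 N of friction and stays where it is left. At the start it leaves the plain compartment shorter than the pack.
- divider_tab (a point): the divider's white upright finger tab: 26 mm wide across the tray (tray x), 10 mm thick along the tray (tray y), reaching from 14.5 to 46.5 mm above the worktop. The point is on its middle plane, 34 mm above the worktop. Axes as the tray's.
- dish_pad: round cork pad, 84 mm diameter, 3 mm thick, fixed to the worktop. Origin: centre of its underside.
- bottle_stand: round metal bottle stand, a shallow cup fixed to the worktop: 62 mm outside, 50 mm inside diameter, floor 3 mm and rim 12 mm above the worktop. Origin: centre of its underside.
Not all that is in view belongs to the job. Leave any turquoise look-alike of the bottle_stand alone.

How it is judged:
By the outcome, as a careful person would: the job done as asked, in the order asked, and still so for the second after the job is handed in, with the robot touching nothing.
It also fails if it takes over 120 s, if anything falls off the work surface, if the arm or the gripper's body presses on something with over 40 N, if the wrist force passes 120 N, or if a joint passes its speed limit or range.

## Working session

There is one attempt and no reset: what is moved stays moved. The work goes in short steps, Python scripts to look and compute and a tool call to move; the robot and the scene stay as the last step left them, time stands still between calls to the robot, and variables do not carry over. Pictures are saved under pics/ and viewed, at most 14 in all, crops included, and the job is handed in when it is done.

Besides the shell and the picture viewer there is one more tool, called after "Emit:" as name(argument=value, ...) on one line, values as JSON. move_arm: Moves the arm, as the interface text tells. Its arguments: {"type":"object","properties":{"jaw":{"type":"array","items":{"type":"number"}},"xyz":{"type":"array","items":{"type":"array","items":{"type":"number"}}},"turn":{"type":"array","items":{"type":"array","items":{"type":"number"}}},"squeeze":{"type":"number"}},"required":["jaw","xyz","turn"]}

```bash
ls; mkdir -p pics
python3 - <<'E'
from station import *
import cv2,numpy as np
s=state();print(s['t'],s['eef_pos'],s['orientation'],s['grip_width'])
for n in("scene","side"):
    p,d=get_image(n);cv2.imwrite(f"pics/{n}0.png",p[:,:,::-1]);np.savez(f"{n}0.npz",p=p,d=d)
    c=camera_params(n);print(n,c)
E
```

```text
pics
0.0 [ 5.24277332e-01 -9.57829441e-06  2.12356185e-01] [[ 1.62764507e-05  9.99998115e-01 -1.94176706e-03]
 [ 1.00000000e+00 -1.62546478e-05  1.12441690e-05]
 [ 1.12125850e-05 -1.94176724e-03 -9.99998115e-01]] 0.08516305801299444
scene {'fx': 393.9783609019266, 'fy': 393.9783609019266, 'cx': 281.83915799746796, 'cy': 211.25244480000828, 'position': array([0.15404443, 0.63416935, 0.63667019]), 'attitude': array([[-0.86321467, -0.3354449 ,  0.37727596],
       [-0.50482637,  0.57841996, -0.64076571],
       [-0.00328236, -0.74357721, -0.66864202]])}
side {'fx': 492.51492369393253, 'fy': 492.51492369393253, 'cx': 280.8467268821471, 'cy': 219.22455555386907, 'position': array([ 0.29353682, -0.79460266,  0.4575727 ]), 'attitude': array([[ 0.97536907, -0.06187219,  0.21172388],
       [-0.21901483, -0.38576169,  0.89622565],
       [ 0.02622351, -0.92052145, -0.38981096]])}
```

View pics/scene0.png

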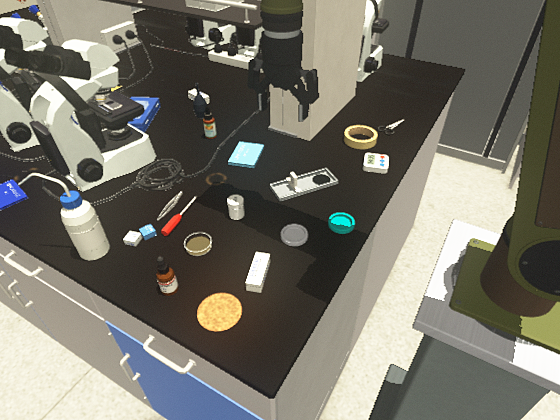

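View pics/side0.png

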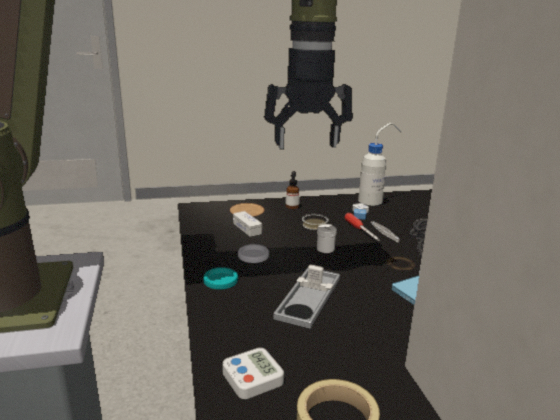

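Scene: the slide pack is at (258,271), the can at (235,207), the dish at (198,243) and the bottle at (167,275). The cork pad is at (219,311), the metal stand at (294,235), and the tray at (305,183) with its seat at (322,180) and tab at (294,178). The look-alikes are a second bottle at (209,122), the turquoise stand at (341,222) and the wash bottle at (85,228). I choose the brown bottle at (167,275) and the metal stand at (294,235), and check both in a crop.

```bash
cat > h.py <<'E'
import numpy as np,cv2
from station import *
def ray(c,u,v):
    d=np.array([(u-c['cx'])/c['fx'],(v-c['cy'])/c['fy'],1.]);return c['attitude']@d
def onplane(c,u,v,z):
    r=ray(c,u,v);p=c['position'];return p+r*(z-p[2])/r[2]
def cloud(c,d):
    v,u=np.mgrid[:d.shape[0],:d.shape[1]]
    X=np.stack([(u-c['cx'])/c['fx']*d,(v-c['cy'])/c['fy']*d,d],-1)
    return X@c['attitude'].T+c['position']
E
python3 - <<'E'
from h import *
for n in("scene","side"):
    z=np.load(n+"0.npz");p,d=z['p'],z['d'];c=camera_params(n);P=cloud(c,d)
    seeds=dict(scene=dict(pack=(258,265),can=(235,200),dish=(198,243),bottle=(167,275),pad=(219,311),stand=(294,235),tray=(305,183),seat=(322,180),tab=(294,178)),
      side=dict(pack=(247,220),can=(326,235),dish=(315,220),bottle=(293,195),pad=(247,210),stand=(253,253),tray=(308,295),seat=(298,312),tab=(316,272)))[n]
    for k,(u,v) in seeds.items():print(n,k,P[v,u].round(3),onplane(c,u,v,0).round(3),d[v,u].round(3))
    # heights above table connected comps
    m=((P[...,2]>0.006)&(P[...,2]<.12)&(d>0)&(P[...,0]>.2)&(P[...,0]<.75)&(abs(P[...,1])<.45)).astype(np.uint8)
    N,l,st,ce=cv2.connectedComponentsWithStats(m)
    for i in range(1,N):
        if st[i,4]>60:
            q=P[l==i];print(n,i,st[i],ce[i].round(),q.min(0).round(3),q.max(0).round(3))
z=np.load("scene0.npz")['p'][150:340,140:380,::-1];cv2.imwrite("pics/crop.png",cv2.resize(z,None,fx=3.15,fy=3.15,interpolation=cv2.INTER_CUBIC))
E
```

```text
scene pack [0.46  0.211 0.023] [0.471 0.195 0.   ] 0.797
scene can [0.598 0.092 0.049] [0.636 0.046 0.   ] 0.908
scene dish [0.62  0.209 0.001] [0.621 0.208 0.   ] 0.873
scene bottle [0.58  0.338 0.053] [0.618 0.311 0.   ] 0.74
scene pad [0.472 0.328 0.003] [0.474 0.327 0.   ] 0.74
scene stand [0.448 0.082 0.003] [0.449 0.08  0.   ] 0.888
scene tray [ 0.516 -0.101  0.001] [ 0.517 -0.102  0.   ] 1.032
scene seat [ 0.482 -0.132  0.003] [ 0.484 -0.136  0.   ] 1.039
scene tab [ 0.524 -0.054  0.045] [ 0.552 -0.107  0.   ] 0.976
scene 1 [ 268   85   68   55 2019] [301. 115.] [ 0.598 -0.45   0.006] [ 0.744 -0.278  0.12 ]
scene 2 [344 126  33  23 479] [360. 136.] [ 0.425 -0.416  0.006] [ 0.519 -0.317  0.028]
scene 5 [228 143  36  24 545] [246. 155.] [ 0.67  -0.192  0.006] [ 0.75  -0.066  0.016]
scene 6 [363 153  25  19 405] [375. 162.] [ 0.348 -0.308  0.006] [ 0.424 -0.229  0.023]
scene 7 [269 168  69  33 488] [301. 183.] [ 0.444 -0.174  0.006] [ 0.588 -0.001  0.048]
scene 13 [227 195  17  24 333] [235. 206.] [0.582 0.073 0.006] [0.621 0.11  0.05 ]
scene 14 [161 196  36  39 245] [174. 221.] 
[... 1143 characters left out ...]
21]
side 3 [233 212  29  22 404] [247. 222.] [0.426 0.173 0.006] [0.48  0.256 0.027]
side 17 [312 224  24  27 435] [325. 237.] [0.578 0.067 0.006] [0.617 0.189 0.05 ]
side 19 [238 245  31  16 223] [253. 252.] [0.414 0.05  0.006] [0.475 0.113 0.014]
side 20 [273 266  66  59 984] [309. 291.] [ 0.439 -0.178  0.006] [ 0.582 -0.006  0.047]
side 21 [203 268  34  20 287] [220. 277.] [ 0.338 -0.039  0.006] [0.398 0.025 0.014]
side 22 [ 392  276   96  144 6147] [441. 362.] [ 0.595 -0.45   0.006] [ 0.729 -0.071  0.12 ]
side 23 [ 222  348   61   48 1922] [252. 371.] [ 0.345 -0.31   0.006] [ 0.421 -0.233  0.021]
side 24 [ 297  380   82   40 1601] [336. 397.] [ 0.421 -0.396  0.006] [ 0.518 -0.32   0.027]
```

View pics/crop.png

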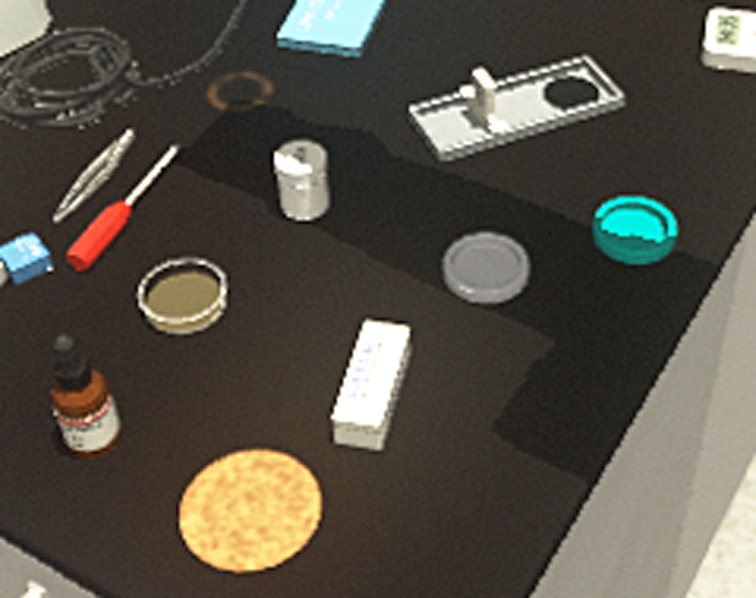

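The crop confirms the choice: the brown bottle is at (85,410), the grey metal stand at (487,267), and the turquoise one at (636,228) is left alone. The tray's seat is at (572,92), with the tab between the plain end and the seat. Next I measure all of them precisely in both views.

```bash
cat > meas.py <<'E'
from h import *
def circ(q):
    A=np.c_[2*q[:,:2],np.ones(len(q))];x=np.linalg.lstsq(A,(q[:,:2]**2).sum(1),rcond=None)[0]
    return x[:2].round(4),np.sqrt(x[2]+x[0]**2+x[1]**2).round(4)
def near(P,x,y,r,z0,z1):
    return (np.hypot(P[...,0]-x,P[...,1]-y)<r)&(P[...,2]>z0)&(P[...,2]<z1)
def ell(c,mask,z):
    cs,_=cv2.findContours(mask.astype(np.uint8),cv2.RETR_EXTERNAL,cv2.CHAIN_APPROX_NONE)
    k=max(cs,key=cv2.contourArea)[:,0]
    return circ(np.array([onplane(c,u,v,z) for u,v in k]))
def rect(q):
    (cx,cy),(w,h),a=cv2.minAreaRect((q[:,:2]*1000).astype(np.float32));return np.round([cx,cy,w,h,a],1)
E
python3 - <<'E'
from meas import *
for n in("scene","side"):
    z=np.load(n+"0.npz");p,d=z['p'],z['d'];c=camera_params(n);P=cloud(c,d)
    hsv=cv2.cvtColor(p,cv2.COLOR_RGB2HSV)
    print(n,'table z',np.median(P[near(P,.5,.02,.04,-.02,.02)][:,2]))
    m=near(P,.455,.215,.06,.02,.035);print('pack top',rect(P[m]),np.median(P[m][:,2]))
    m=near(P,.6,.09,.04,.045,.06);print('can top',P[m].mean(0),rect(P[m]))
    m=near(P,.6,.09,.04,.01,.06);print('can',rect(P[m]))
    m=near(P,.588,.335,.04,.085,.11);print('teat',P[m].mean(0),m.sum())
    m=near(P,.588,.335,.04,.01,.058);print('bottle body',circ(P[m]))
    m=near(P,.446,.084,.04,.006,.016);print('stand',rect(P[m]),circ(P[m]))
    m=near(P,.514,-.09,.12,.006,.016);print('tray',rect(P[m]))
    m=near(P,.527,-.06,.05,.02,.06);print('tab',rect(P[m]),P[m].mean(0))
    m=(hsv[...,0]>5)&(hsv[...,0]<30)&(hsv[...,1]>120)&(hsv[...,2]>120)&near(P,.472,.327,.07,-.02,.03);print('pad',ell(c,m,.003))
    m=(hsv[...,0]>10)&(hsv[...,0]<40)&(hsv[...,1]>50)&(hsv[...,2]>50)&near(P,.62,.215,.045,-.03,.05);print('dish tan',ell(c,m,.006),m.sum())
    m=near(P,.62,.215,.045,.004,.03);print('dish d',rect(P[m]),m.sum())
    m=(p.max(2)<45)&near(P,.484,-.134,.03,-.02,.02);print('seat',ell(c,m,.003))
E
```

```text
scene table z -0.0001615621939336509
pack top [456.  219.4  30.8  82.5  18.7] 0.025576621968236235
can top [0.60045074 0.09153984 0.04800045] [601.   90.8  35.9  37.3  58.9]
can [601.1  91.2  36.7  37.5  59. ]
teat [0.58770097 0.33711417 0.09112721] 45
bottle body (array([0.5878, 0.337 ]), np.float64(0.0134))
stand [446.7  85.3  60.5  59.6  84.8] (array([0.4469, 0.0857]), np.float64(0.0276))
tray [515.  -89.1 168.7  66.4  55.7]
tab [532.1 -63.1  10.2  27.2  55.9] [ 0.53007349 -0.06019242  0.03659087]
pad (array([0.4725, 0.3272]), np.float64(0.0415))
dish tan (array([0.6114, 0.2215]), np.float64(0.0366)) 633
dish d [615.4 215.3  57.3  57.2  33.4] 149
seat (array([ 0.4824, -0.1403]), np.float64(0.0147))
side table z -0.0005202321243226171
pack top [452.8 216.8  32.2  86.9  19.3] 0.024996840528911046
can top [0.59751352 0.08461155 0.04765263] [598.2  86.1  36.2  36.   35.8]
can [597.7  85.   37.2  37.8  75.5]
teat [0.58683685 0.33079745 0.09001554] 21
bottle body (array([0.5857, 0.3289]), np.float64(0.0125))
stand [444.4  80.5  60.2  60.9  77.5] (array([0.4442, 0.0804]), np.float64(0.0277))
tray [511.6 -92.9 172.   63.6  55.2]
tab [529.6 -67.4  14.7  26.5  56.7] [ 0.52838813 -0.07045697  0.03457391]
pad (array([0.5077, 0.3116]), np.float64(0.0036))
dish tan (array([0.6105, 0.2117]), np.float64(0.0251)) 152
dish d [611.2 213.2  58.7  57.3  60.1] 66
seat (array([ 0.4845, -0.1321]), np.float64(0.0176))
```

```bash
cat >> h.py <<'E'
def plan(x,y,z,yaw):
    s=state();R=np.array(s['orientation']);a=np.degrees(np.arctan2(R[1,1],R[0,1]))
    t=-((yaw-a+180)%360-180);Rf=R@cv2.Rodrigues(np.radians([0,0,t]))[0]
    sh=Rf.T@(np.array([x,y,z])-s['eef_pos'])*100
    print('turn first',round(t,2),'then shift cm',sh.round(2),'t',round(s['t'],2))
E
python3 -c "
from h import *
plan(.531,-.065,.15,55.5)"
```

```text
turn first -55.5 then shift cm [-4.24 -4.98  6.24] t 0.1
```

Emit:
move_arm(jaw=[0.6,0.6,0.6,0.6,0.6,0.6,0.6,0.6,0.6,0.6,0.6], xyz=[[0,0,0],[0,0,0],[0,0,0],[0,0,0],[0,0,0],[0,0,0],[0,0,0],[-1.4,-1.6,0],[-1.4,-1.7,0],[-1.44,-1.7,0],[0,0,0]], turn=[[0,0,-8],[0,0,-8],[0,0,-8],[0,0,-8],[0,0,-8],[0,0,-8],[0,0,-7.5],[0,0,0],[0,0,0],[0,0,0],[0,0,0]])

```text
t: 1.2
eef_pos: [0.5316, -0.0672, 0.2127]
orientation: [[-0.823, 0.569, -0.001], [0.569, 0.823, -0.001], [0.0, -0.001, -1.0]]
ft_force: [-0.8, -0.1, -0.5]
grip_width: 0.0515
grasp_force: 0.0
```

Run:
```python
from meas import *
c=camera_params("wrist");print(c['position'],c['attitude'].round(2))
p,d=get_image("wrist");cv2.imwrite("pics/w1.png",p[:,:,::-1]);np.savez("w1.npz",p=p,d=d);P=cloud(c,d)
m=near(P,.513,-.09,.12,.006,.016);print('tray',rect(P[m]))
m=near(P,.531,-.065,.04,.03,.06);print('tab',rect(P[m]),P[m].mean(0))
m=(p.max(2)<45)&near(P,.484,-.134,.03,-.02,.02);print('seat',ell(c,m,.003),m.sum())
plan(.531,-.065,.15,55.5)
```

```text
[ 0.47801303 -0.03008491  0.37390661] [[ 0.57  0.79  0.21]
 [ 0.82 -0.55 -0.15]
 [-0.    0.26 -0.97]]
tray [513.8 -91.7 168.3  62.9  55.3]
tab [531.1 -66.    9.8  25.1  55.6] [ 0.53026913 -0.065537    0.04527198]Traceback (most recent call last):
  File "<stdin>", line 6, in <module>
  File "meas.py", line 9, in ell
    k=max(cs,key=cv2.contourArea)[:,0]
      ~~~^^^^^^^^^^^^^^^^^^^^^^^^
ValueError: max() iterable argument is empty
```

View pics/w1.png

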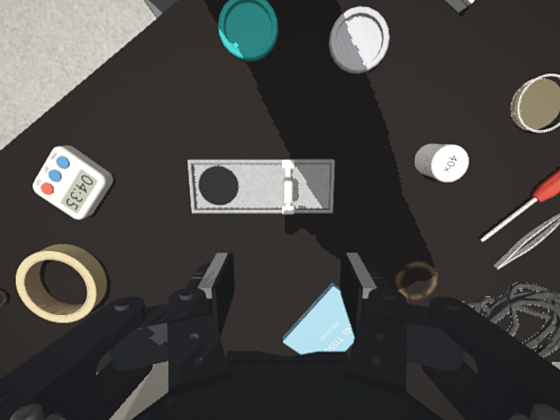

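The wrist view shows the tray lengthwise at (262,186), the seat at (218,185) and the tab at (288,188). It agrees with the averaged fits to about 1 mm. Going down on the tab.

```bash
python3 -c "
from h import *
plan(.531,-.0658,.037,55.4)"
```

```text
turn first -0.02 then shift cm [ 0.02 -0.   17.57] t 1.25
```

Emit:
move_arm(jaw=[0.5,0.5,0.5,0.5,0.5,0.5,0,0,0,0,0,0], xyz=[[0,0,4],[0,0,4],[0,0,4],[0,0,3.6],[0,0,2],[0,0,0],[0,0,0],[0,0,0],[0,0,0],[0,0,0],[0,0,0],[0,0,0]], turn=[[0,0,0],[0,0,0],[0,0,0],[0,0,0],[0,0,0],[0,0,0],[0,0,0],[0,0,0],[0,0,0],[0,0,0],[0,0,0],[0,0,0]], squeeze=25)

```text
t: 2.45
eef_pos: [0.5319, -0.0653, 0.0376]
orientation: [[-0.824, 0.567, 0.001], [0.567, 0.824, -0.0], [-0.001, 0.0, -1.0]]
ft_force: [0.1, 0.2, -0.3]
grip_width: 0.0
grasp_force: 0.0
```

```bash
python3 -c "
from h import *
ty=np.array([-np.cos(np.radians(55.4)),-np.sin(np.radians(55.4))]);C=np.array([.5137,-.0914])
s=state();e=s['eef_pos'];print('tray y of tcp',(e[:2]-C)@ty,s['grip_width'],s['grasp_force'],s['ft_force'])
plan(*(C+.015*ty),e[2],55.4)"
```

```text
tray y of tcp -0.03180251363416286 4.569869267568375e-05 0.0 [ 0.07681646  0.20008583 -0.29133819]
turn first 0.09 then shift cm [ 0.01 -4.68 -0.  ] t 2.45
```

Run:
```python
from h import *
a=get_image("side")[0][190:340,200:400];b=get_image("scene")[0][100:250,220:420]
cv2.imwrite("pics/s2.png",cv2.resize(np.hstack([a,b])[:,:,::-1],None,fx=2,fy=2,interpolation=cv2.INTER_CUBIC))
```

```text
(no output)
```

View pics/s2.png

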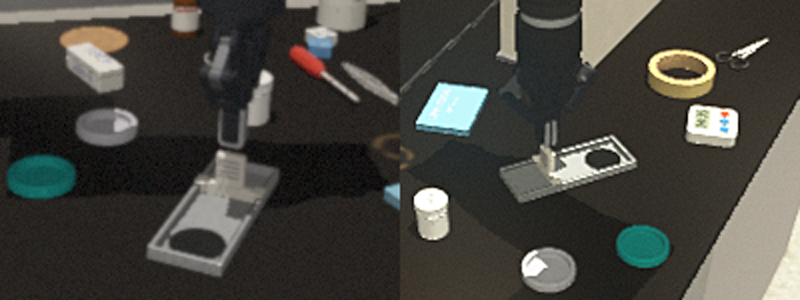

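The picture shows the shut fingertips just above the tab rather than round it: tip at (231,147), tab top at (232,155). I check the heights by depth.

Run:
```python
from meas import *
print(state()['eef_pos'],state()['joint_pos'])
for n in("scene","side"):
    c=camera_params(n);p,d=get_image(n);P=cloud(c,d)
    m=near(P,.5315,-.0655,.035,.016,.2)
    for z in range(16,100,6):
        k=m&(P[...,2]>z/1e3)&(P[...,2]<z/1e3+.006)
        if k.any():print(n,z,k.sum(),P[k].mean(0).round(3),P[k].min(0).round(3)[:2],P[k].max(0).round(3)[:2],p[k].mean(0).round())
```

```text
[ 0.53166583 -0.06527335  0.03735645] [-1.22149066e-01  4.13772000e-01 -4.06238351e-01  7.50557537e-01
 -1.73942285e-05  4.80070654e-01]
scene 16 18 [ 0.527 -0.06   0.018] [ 0.507 -0.084] [ 0.555 -0.046] [174. 170. 152.]
scene 22 13 [ 0.529 -0.06   0.024] [ 0.521 -0.066] [ 0.542 -0.055] [157. 152. 134.]
scene 28 15 [ 0.529 -0.058  0.031] [ 0.521 -0.065] [ 0.541 -0.054] [146. 142. 125.]
scene 34 10 [ 0.529 -0.059  0.037] [ 0.521 -0.064] [ 0.541 -0.055] [153. 149. 131.]
scene 40 25 [ 0.53  -0.06   0.043] [ 0.52 -0.07] [ 0.541 -0.054] [158. 154. 136.]
scene 46 8 [ 0.531 -0.062  0.047] [ 0.524 -0.067] [ 0.541 -0.056] [171. 168. 145.]
scene 52 1 [ 0.529 -0.057  0.057] [ 0.529 -0.057] [ 0.529 -0.057] [128. 130. 120.]
scene 58 12 [ 0.527 -0.058  0.06 ] [ 0.521 -0.063] [ 0.537 -0.053] [103. 105.  96.]
scene 64 23 [ 0.529 -0.057  0.067] [ 0.52  -0.071] [ 0.545 -0.048] [75. 79. 74.]
scene 70 26 [ 0.528 -0.058  0.073] [ 0.52  -0.072] [ 0.546 -0.049] [73. 76. 73.]
scene 76 28 [ 0.53  -0.057  0.08 ] [ 0.519 -0.071] [ 0.546 -0.048] [64. 68. 65.]
scene 82 25 [ 0.53  -0.057  0.085] [ 0.521 -0.073] [
[... 625 characters left out ...]
069  0.047] [ 0.523 -0.073] [ 0.537 -0.063] [130. 125. 116.]
side 52 14 [ 0.528 -0.071  0.056] [ 0.52  -0.076] [ 0.533 -0.065] [90. 89. 86.]
side 58 29 [ 0.528 -0.073  0.061] [ 0.517 -0.079] [ 0.541 -0.064] [89. 88. 86.]
side 64 45 [ 0.527 -0.074  0.067] [ 0.517 -0.081] [ 0.54  -0.062] [63. 63. 63.]
side 70 40 [ 0.528 -0.075  0.073] [ 0.517 -0.081] [ 0.543 -0.065] [61. 60. 61.]
side 76 50 [ 0.526 -0.074  0.079] [ 0.517 -0.082] [ 0.543 -0.063] [63. 62. 62.]
side 82 46 [ 0.527 -0.075  0.085] [ 0.516 -0.08 ] [ 0.542 -0.066] [57. 56. 57.]
side 88 32 [ 0.527 -0.075  0.09 ] [ 0.516 -0.082] [ 0.541 -0.068] [55. 55. 55.]
side 94 12 [ 0.538 -0.075  0.097] [ 0.531 -0.083] [ 0.547 -0.063] [60. 60. 58.]
```

Run:
```python
from meas import *
for n in("scene","side"):
    c=camera_params(n);d=np.load(n+"0.npz")['d'];P=cloud(c,d)
    m=near(P,.524,0,.075,.13,.4);z=np.sort(P[m][:,2]);print(n,'start: lowest finger z',z[[3,10,30]])
    k=m&(P[...,2]<z[60]);print(P[k].min(0),P[k].max(0))
    d=get_image(n)[1];P=cloud(c,d);m=near(P,.5315,-.0655,.035,.049,.2);print('now',np.sort(P[m][:,2])[[1,5,10]])
```

```text
scene start: lowest finger z [0.24427137 0.24602262 0.24966756]
[ 0.47040834 -0.00734105  0.2428767 ] [0.58023107 0.01631357 0.25340066]
now [0.05693235 0.06005276 0.06208069]
side start: lowest finger z [0.24385637 0.24485328 0.24780676]
[ 0.46785525 -0.01308095  0.24352852] [0.57644374 0.00796634 0.25094206]
now [0.05489205 0.05580321 0.05715109]
```

Two poses agree: the real fingertips stand about 35 mm higher than the stated geometry says. They are at reported TCP z + 18 mm when shut and + 31 mm when open. I correct for this by going 35 mm lower, with force checks. I open and lower by 34 mm.

Emit:
move_arm(jaw=[0.5,0.5,0.5,0.5,0.5,0.5,0.5,0.5], xyz=[[0,0,0],[0,0,0],[0,0,0],[0,0,0],[0,0,1],[0,0,1],[0,0,1.2],[0,0,0]], turn=[[0,0,0],[0,0,0],[0,0,0],[0,0,0],[0,0,0],[0,0,0],[0,0,0],[0,0,0]])

```text
t: 3.55
eef_pos: [0.5294, -0.065, 0.0028]
orientation: [[-0.824, 0.566, -0.005], [0.566, 0.824, 0.001], [0.004, -0.002, -1.0]]
ft_force: [-0.5, 0.5, 0.6]
grip_width: 0.0428
grasp_force: 0.0
```

Emit:
move_arm(jaw=[0,0,0,0,0,0,0], xyz=[[0,0,0],[0,0,0],[0,0,0],[0,0,0],[0,0,0],[0,0,0],[0,0,0]], turn=[[0,0,0],[0,0,0],[0,0,0],[0,0,0],[0,0,0],[0,0,0],[0,0,0]])

```text
t: 4.25
eef_pos: [0.5319, -0.0653, 0.0054]
orientation: [[-0.824, 0.566, 0.001], [0.566, 0.824, -0.0], [-0.001, 0.0, -1.0]]
ft_force: [-0.2, -0.0, 1.1]
grip_width: 0.0097
grasp_force: 27.6
```

```bash
cat >> h.py <<'E'
ty=np.array([-np.cos(np.radians(55.4)),-np.sin(np.radians(55.4))]);C=np.array([.5137,-.0914])
E
python3 -c "
from h import *
s=state();e=s['eef_pos'];print('tray y of tcp',(e[:2]-C)@ty)
plan(*(C+.015*ty),e[2],55.4)"
```

```text
tray y of tcp -0.03179123700312876
turn first 0.09 then shift cm [ 0.02 -4.68 -0.  ] t 4.25
```

Gripped the tab (9.7 mm). I slide it 46.8 mm.

Emit:
move_arm(jaw=[0,0,0,0,0,0,0,0,0,0,0,0], xyz=[[0,-0.4,0],[0,-0.5,0],[0,-0.5,0],[0,-0.5,0],[0,-0.5,0],[0,-0.5,0],[0,-0.5,0],[0,-0.5,0],[0,-0.5,0],[0,-0.28,0],[0,0,0],[0,0,0]], turn=[[0,0,0],[0,0,0],[0,0,0],[0,0,0],[0,0,0],[0,0,0],[0,0,0],[0,0,0],[0,0,0],[0,0,0],[0,0,0],[0,0,0]])

```text
t: 5.45
eef_pos: [0.5047, -0.1045, 0.0054]
orientation: [[-0.824, 0.567, -0.001], [0.567, 0.824, -0.002], [-0.0, -0.002, -1.0]]
ft_force: [-1.2, -0.9, 6.4]
grip_width: 0.0095
grasp_force: 28.4
```

Emit:
move_arm(jaw=[0.3,0.3,0.3,0.3,0.5,0.5,0.5,0.5,0.5,0.5], xyz=[[0,0,0],[0,0,0],[0,0,0],[0,0,0],[0,0,-2],[0,0,-4],[0,0,-4],[0,0,-4],[0,0,-3],[0,0,0]], turn=[[0,0,0],[0,0,0],[0,0,0],[0,0,0],[0,0,0],[0,0,0],[0,0,0],[0,0,0],[0,0,0],[0,0,0]])

```text
t: 6.45
eef_pos: [0.5083, -0.1044, 0.1798]
orientation: [[-0.824, 0.566, 0.009], [0.566, 0.824, -0.002], [-0.008, 0.003, -1.0]]
ft_force: [0.4, 0.5, 0.1]
grip_width: 0.0429
grasp_force: 0.0
```

Run:
```python
from meas import *
c=camera_params("wrist");p,d=get_image("wrist");P=cloud(c,d)
m=near(P,.505,-.104,.035,.03,.06);q=P[m];print('tab',rect(q),(rect(q)[:2]/1e3-C)@ty)
m=near(P,.513,-.09,.12,.006,.016);print('tray',rect(P[m]))
plan(.4545,.218,.17,19)
```

```text
tab [ 504.9 -104.6    9.9   26.1   55.9] 0.015862425021121944
tray [513.6 -91.5 168.1  63.1  54.9]
turn first 36.51 then shift cm [32.17  5.53  0.68] t 6.5
```

Divider at tray y = 15.9 mm, so the value is about 0.051 and the plain compartment is 93 mm long. Now the pack.

Emit:
move_arm(jaw=[0.6,0.6,0.6,0.6,0.6,0.6,0.6,0.6,0.6,0.6,0.6,0.6], xyz=[[0,0,0],[0,0,0],[0,0,0],[0,0,0],[0,0,0],[4,0.8,0],[4,0.8,0],[4,0.8,0],[4,0.8,0],[4,0.8,0],[4,0.8,0],[4,0.7,0]], turn=[[0,0,7.3],[0,0,7.3],[0,0,7.3],[0,0,7.3],[0,0,7.3],[0,0,0],[0,0,0],[0,0,0],[0,0,0],[0,0,0],[0,0,0],[0,0,0]])

```text
t: 7.7
eef_pos: [0.4644, 0.18, 0.1734]
orientation: [[-0.326, 0.946, -0.003], [0.946, 0.326, -0.001], [-0.0, -0.003, -1.0]]
ft_force: [0.6, 1.2, 0.4]
grip_width: 0.0512
grasp_force: 0.0
```

Emit:
move_arm(jaw=[0.6,0.6], xyz=[[2,0,0],[0,0,0]], turn=[[0,0,0],[0,0,0]])

```text
t: 7.9
eef_pos: [0.4576, 0.1997, 0.1734]
orientation: [[-0.33, 0.944, -0.003], [0.944, 0.33, -0.001], [0.0, -0.003, -1.0]]
ft_force: [-0.4, -0.1, -0.6]
grip_width: 0.0513
grasp_force: 0.0
```

Run:
```python
from meas import *
c=camera_params("wrist");p,d=get_image("wrist");P=cloud(c,d);cv2.imwrite("pics/w3.png",p[:,:,::-1]);np.savez("w3.npz",p=p,d=d)
m=near(P,.4545,.218,.06,.02,.035);q=P[m];r=rect(q);print('pack',r,np.median(q[:,2]))
m=near(P,.446,.084,.04,.006,.016);print('stand',rect(P[m]),m.sum())
m=near(P,.6,.0885,.03,.045,.06);print('can top',rect(P[m]),m.sum())
m=near(P,.587,.334,.04,.085,.11);print('teat',P[m].mean(0),m.sum())
m=near(P,.613,.214,.045,.005,.03);print('dish d',rect(P[m]),m.sum())
hsv=cv2.cvtColor(p,cv2.COLOR_RGB2HSV)
m=(hsv[...,0]>5)&(hsv[...,0]<30)&(hsv[...,1]>120)&(hsv[...,2]>120)&near(P,.472,.327,.07,-.02,.03);print('pad',ell(c,m,.003),m.sum())
plan(.4545,.218,.17,19)
```

```text
pack [455.6 218.   29.7  81.6  18.8] 0.026356032396407936
stand [454.4  85.6  44.8  60.7  13.7] 641
can top [0. 0. 0. 0. 0.] 0
teat [0.58706624 0.33303156 0.09229566] 363
dish d [614.3 214.2  58.7  59.   45.8] 480Traceback (most recent call last):
  File "<stdin>", line 9, in <module>
  File "meas.py", line 9, in ell
    k=max(cs,key=cv2.contourArea)[:,0]
      ~~~^^^^^^^^^^^^^^^^^^^^^^^^
ValueError: max() iterable argument is empty
```

View pics/w3.png

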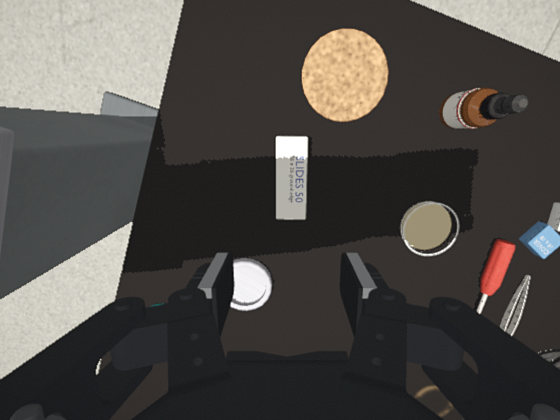

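The wrist view shows the pack at (292,178), the pad at (345,75), the bottle at (480,107) and the dish at (430,228). The positions agree with the earlier ones. Grasping the pack.

```bash
python3 -c "
from h import *
plan(.4553,.218,-.009,18.9)"
```

```text
turn first 0.26 then shift cm [ 1.97  0.44 18.25] t 7.95
```

Emit:
move_arm(jaw=[0.6,0.6,0.6,0.6,0.6,0.6,0.6,0.6], xyz=[[1.0,0.2,2],[0.97,0.24,3],[0,0,4],[0,0,4],[0,0,3],[0,0,1.2],[0,0,1.05],[0,0,0]], turn=[[0,0,0.26],[0,0,0],[0,0,0],[0,0,0],[0,0,0],[0,0,0],[0,0,0],[0,0,0]])

```text
t: 8.75
eef_pos: [0.4561, 0.2162, -0.0089]
orientation: [[-0.32, 0.947, -0.003], [0.947, 0.32, -0.002], [-0.001, -0.003, -1.0]]
ft_force: [-0.3, 0.0, 0.2]
grip_width: 0.0517
grasp_force: 0.0
```

```bash
python3 -c "
from h import *
plan(.4553,.218,-.009,18.9)"
```

```text
turn first -0.24 then shift cm [ 0.19 -0.02  0.01] t 8.75
```

Emit:
move_arm(jaw=[0.6,0,0,0,0,0,0,0], xyz=[[0.2,0,0],[0,0,0],[0,0,0],[0,0,0],[0,0,0],[0,0,0],[0,0,-1],[0,0,-1]], turn=[[0,0,0],[0,0,0],[0,0,0],[0,0,0],[0,0,0],[0,0,0],[0,0,0],[0,0,0]], squeeze=40)

```text
t: 9.55
eef_pos: [0.4561, 0.2196, 0.0131]
orientation: [[-0.321, 0.947, -0.001], [0.947, 0.321, -0.0], [-0.0, -0.001, -1.0]]
ft_force: [1.5, -0.5, -2.7]
grip_width: 0.0289
grasp_force: 40.5
```

Run:
```python
from h import *
plan(*(C-.0335*ty),.12,-34.6)
a=get_image("side")[0][160:310,180:380];b=get_image("scene")[0][200:350,160:360]
cv2.imwrite("pics/s4.png",cv2.resize(np.hstack([a,b])[:,:,::-1],None,fx=2,fy=2,interpolation=cv2.INTER_CUBIC))
```

```text
turn first 53.35 then shift cm [-18.98  22.39 -10.68] t 9.55
```

View pics/s4.png

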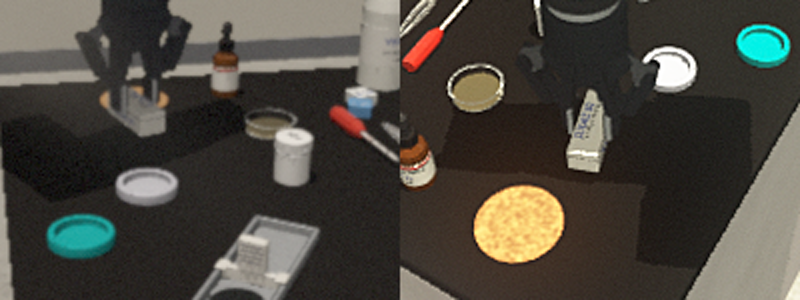

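The pack is held level between the fingers at (590,130) of the right panel. Carrying it to the tray.

Emit:
move_arm(jaw=[0,0,0,0,0,0,0,0,0,0,0,0], xyz=[[0,0,-2],[0,0,-3],[0,0,-3],[0,0,-2.6],[0,0,0],[0,0,0],[0,0,0],[0,0,0],[-1.5,2,0],[-2.5,3,0],[-2.5,3,0],[-2.5,3,0]], turn=[[0,0,6],[0,0,7],[0,0,7],[0,0,7],[0,0,7],[0,0,7],[0,0,7],[0,0,5.35],[0,0,0],[0,0,0],[0,0,0],[0,0,0]])

```text
t: 10.85
eef_pos: [0.496, 0.082, 0.1186]
orientation: [[0.567, 0.824, -0.0], [0.824, -0.567, -0.0], [-0.0, -0.0, -1.0]]
ft_force: [1.1, 0.4, -3.2]
grip_width: 0.029
grasp_force: 40.6
```

Emit:
move_arm(jaw=[0,0,0,0,0,0], xyz=[[-2.5,3,0],[-2.5,3,0],[-2.5,3,0],[-1.5,1.5,0],[-1,0.9,0],[0,0,0]], turn=[[0,0,0],[0,0,0],[0,0,0],[0,0,0],[0,0,0],[0,0,0]])

```text
t: 11.45
eef_pos: [0.533, -0.0651, 0.1185]
orientation: [[0.57, 0.822, -0.0], [0.822, -0.57, -0.0], [-0.0, -0.0, -1.0]]
ft_force: [0.0, 0.3, -2.7]
grip_width: 0.0289
grasp_force: 40.7
```

Run:
```python
from meas import *
c=camera_params("wrist");p,d=get_image("wrist");P=cloud(c,d);cv2.imwrite("pics/w5.png",p[:,:,::-1])
e=state()['eef_pos']
m=near(P,e[0],e[1],.05,e[2]+.02,e[2]+.039);q=P[m];
if len(q):print('pack held',rect(q),np.median(q[:,2]),e)
m=near(P,.513,-.09,.12,.006,.016);print('tray',rect(P[m]))
plan(*(C-.0335*ty),.03,-34.6)
```

```text
pack held [535.9 -64.7  82.6  53.7  72.8] 0.15104175488762894 [ 0.53263292 -0.06387209  0.11846134]
tray [514.5 -91.1 167.6  63.1  55.2]
turn first -0.07 then shift cm [0.01 0.01 8.85] t 11.5
```

View pics/w5.png

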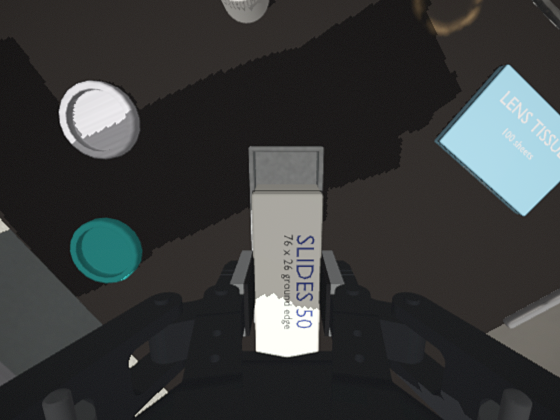

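The held pack at (287,270) is aligned with the tray's plain end at (287,165). Lowering it in.

Emit:
move_arm(jaw=[0,0,0,0,0,0,0], xyz=[[0.1,0,3],[0,0,3],[0,0,3],[0,0,1.2],[0,0,0.8],[0,0,0.5],[0,0,0]], turn=[[0,0,0],[0,0,0],[0,0,0],[0,0,0],[0,0,0],[0,0,0],[0,0,0]])

```text
t: 12.2
eef_pos: [0.5341, -0.0628, 0.0041]
orientation: [[0.568, 0.823, 0.001], [0.823, -0.568, 0.0], [0.0, 0.001, -1.0]]
ft_force: [-0.1, -0.0, -3.1]
grip_width: 0.0288
grasp_force: 40.6
```

Emit:
move_arm(jaw=[0,0,0,0,0], xyz=[[0,0,0.3],[0,0,0.3],[0,0,0.2],[0,0,0.1],[0,0,0]], turn=[[0,0,0],[0,0,0],[0,0,0],[0,0,0],[0,0,0]])

```text
t: 12.7
eef_pos: [0.5343, -0.0632, -0.0031]
orientation: [[0.568, 0.823, 0.002], [0.823, -0.568, -0.0], [0.001, 0.002, -1.0]]
ft_force: [-3.4, -0.3, 10.8]
grip_width: 0.0292
grasp_force: 42.4
```

Emit:
move_arm(jaw=[0.4,0.45,0.5,0.55,0.6,0.6,0.6,0.6,0.6,0.6], xyz=[[0,0,0],[0,0,0],[0,0,0],[0,0,0],[0,0,-2],[0,0,-4],[0,0,-4],[0,0,-4],[0,0,-3],[0,0,0]], turn=[[0,0,0],[0,0,0],[0,0,0],[0,0,0],[0,0,0],[0,0,0],[0,0,0],[0,0,0],[0,0,0],[0,0,0]])

```text
t: 13.7
eef_pos: [0.5371, -0.0635, 0.1694]
orientation: [[0.568, 0.823, 0.009], [0.823, -0.568, -0.001], [0.004, 0.008, -1.0]]
ft_force: [0.5, 0.7, 0.2]
grip_width: 0.0511
grasp_force: 0.0
```

Run:
```python
from meas import *
c=camera_params("wrist");p,d=get_image("wrist");P=cloud(c,d)
tc=C-.0335*ty
m=near(P,*tc,.06,.02,.04);q=P[m];r=rect(q);print('pack',r,np.percentile(q[:,2],[5,50,95]),'tray y of centre',(r[:2]/1e3-C)@ty)
m=near(P,.5995,.0885,.035,.045,.06);print('can',rect(P[m]),m.sum())
# per-end heights of pack
t=(q[:,:2]-tc)@ty
for a,b in((-.04,-.02),(-.01,.01),(.02,.038)):print(np.median(q[(t>a)&(t<b)][:,2]))
n=np.array([-ty[1],ty[0]]);t=(q[:,:2]-tc)@n;print(t.min(),t.max(),[np.median(q[(t>a)&(t<b)][:,2]) for a,b in((-.013,-.005),(.005,.013))])
plan(.5995,.0885,.17,-34.6)
```

```text
pack [532.3 -66.8  88.7  30.1  55.5] [0.02793052 0.02939453 0.03080551] tray y of centre -0.030811048323934925
can [596.6  81.4  22.7  37.3  55.3] 1286
0.029424757766795262
0.029354575731348698
0.02939419146786415
-0.013807676806845418 0.016362723516744167 [np.float64(0.029421628933825827), np.float64(0.029424935651709505)]
turn first -0.01 then shift cm [16.13 -3.36 -0.28] t 13.75
```

The pack lies flat: top at 29.4 mm (3 + 26) and level both ways. Next is the can.

Emit:
move_arm(jaw=[0.75,0.75,0.75,0.75,0.75,0.75], xyz=[[3,-0.6,0],[3,-0.6,0],[3,-0.6,0],[3,-0.6,0],[2.6,-0.6,0],[1.2,-0.3,0]], turn=[[0,0,0],[0,0,0],[0,0,0],[0,0,0],[0,0,0],[0,0,0]])

```text
t: 14.35
eef_pos: [0.5958, 0.0876, 0.1626]
orientation: [[0.566, 0.824, -0.003], [0.824, -0.566, -0.0], [-0.002, -0.002, -1.0]]
ft_force: [0.9, -1.1, -0.0]
grip_width: 0.0637
grasp_force: 0.0
```

Run:
```python
from meas import *
c=camera_params("wrist");p,d=get_image("wrist");P=cloud(c,d)
m=near(P,.5995,.0885,.035,.044,.06);print('can',rect(P[m]),m.sum(),np.median(P[m][:,2]))
m=near(P,.5137-.031,-.134,.03,-.02,.02)
plan(.5995,.0885,.0,-34.6)
```

```text
can [601.1  88.4  37.1  37.1  56.5] 1372 0.048869454086192254
turn first 0.15 then shift cm [ 0.19  0.29 16.28] t 14.4
```

Emit:
move_arm(jaw=[0.75,0.75,0.75,0.75,0.75,0.75,0.75,0.75], xyz=[[0.22,0.33,1],[0,0,3],[0,0,4],[0,0,4],[0,0,2.5],[0,0,1],[0,0,0.8],[0,0,0]], turn=[[0,0,0],[0,0,0],[0,0,0],[0,0,0],[0,0,0],[0,0,0],[0,0,0],[0,0,0]])

```text
t: 15.2
eef_pos: [0.5999, 0.0849, 0.0013]
orientation: [[0.569, 0.823, -0.001], [0.823, -0.569, -0.0], [-0.001, -0.0, -1.0]]
ft_force: [-0.6, 0.2, 0.3]
grip_width: 0.0636
grasp_force: 0.0
```

```bash
python3 -c "
from h import *
plan(.600,.0885,.0,-34.6)"
```

```text
turn first -0.06 then shift cm [ 0.3  -0.2   0.13] t 15.2
```

Emit:
move_arm(jaw=[0.75,0.75,0.75], xyz=[[0.3,-0.2,0.1],[0,0,0],[0,0,0]], turn=[[0,0,0],[0,0,0],[0,0,0]])

```text
t: 15.5
eef_pos: [0.6012, 0.0896, 0.0019]
orientation: [[0.568, 0.823, 0.002], [0.823, -0.568, 0.0], [0.002, 0.002, -1.0]]
ft_force: [0.2, 0.5, 0.6]
grip_width: 0.0642
grasp_force: 0.0
```

Emit:
move_arm(jaw=[0,0,0,0,0,0,0,0,0], xyz=[[0,0,0],[0,0,0],[0,0,0],[0,0,0],[0,0,0],[0,0,0],[0,0,-1],[0,0,-1],[0,0,0]], turn=[[0,0,0],[0,0,0],[0,0,0],[0,0,0],[0,0,0],[0,0,0],[0,0,0],[0,0,0],[0,0,0]], squeeze=30)

```text
t: 16.4
eef_pos: [0.6015, 0.0894, 0.0223]
orientation: [[0.568, 0.823, 0.003], [0.823, -0.568, 0.0], [0.002, 0.002, -1.0]]
ft_force: [0.0, 0.5, 0.2]
grip_width: 0.0375
grasp_force: 30.3
```

Run:
```python
from meas import *
e=state()['eef_pos'];print(e)
for n in("scene","side","wrist"):
    c=camera_params(n);p,d=get_image(n);P=cloud(c,d)
    m=near(P,e[0],e[1],.025,.055,.075)&(p.min(2)>110);print(n,'can top',rect(P[m]) if m.sum()>5 else 0,m.sum(),P[m][:,2].max() if m.any() else 0)
plan(*(C+.052*ty),.11,-34.6)
```

```text
[0.60154286 0.08941154 0.02234533]
scene can top [609.  101.5  10.7  35.   44. ] 58 0.07075077393121454
side can top [595.8  79.8  24.9  31.1  86.2] 131 0.07001678361788033
wrist can top [599.4  89.9  38.3  44.7  45.2] 7012 0.0748765939993466
turn first -0.01 then shift cm [-24.98   3.14  -8.93] t 16.55
```

Emit:
move_arm(jaw=[0,0,0,0,0,0,0,0,0,0,0,0], xyz=[[0,0,-2],[0,0,-3],[0,0,-2.9],[-1.5,0.3,-1],[-3,0.4,0],[-3,0.4,0],[-3,0.4,0],[-3,0.4,0],[-3,0.4,0],[-3,0.4,0],[-3,0.4,0],[-2.4,0.1,0]], turn=[[0,0,0],[0,0,0],[0,0,0],[0,0,0],[0,0,0],[0,0,0],[0,0,0],[0,0,0],[0,0,0],[0,0,0],[0,0,0],[0,0,0]])

```text
t: 17.75
eef_pos: [0.4826, -0.1357, 0.1085]
orientation: [[0.569, 0.822, -0.002], [0.822, -0.569, -0.0], [-0.002, -0.002, -1.0]]
ft_force: [0.5, 0.1, -0.4]
grip_width: 0.0374
grasp_force: 30.4
```

Emit:
move_arm(jaw=[0,0,0], xyz=[[0,0,0],[0,0,0],[0,0,0]], turn=[[0,0,0],[0,0,0],[0,0,0]])

```text
t: 18.05
eef_pos: [0.4849, -0.1335, 0.1093]
orientation: [[0.568, 0.823, -0.0], [0.823, -0.568, 0.0], [0.0, -0.001, -1.0]]
ft_force: [-0.1, -0.1, -0.6]
grip_width: 0.0374
grasp_force: 30.4
```

Run:
```python
from meas import *
e=state()['eef_pos'];print(e)
c=camera_params("wrist");p,d=get_image("wrist");P=cloud(c,d);cv2.imwrite("pics/w6.png",p[:,:,::-1])
m=near(P,e[0],e[1],.025,e[2]+.042,e[2]+.052)&(p.min(2)>60);q=P[m];print('can top',rect(q),m.sum(),np.median(q[:,2]))
m=near(P,.513,-.09,.12,.006,.016);print('tray',rect(P[m]))
plan(*(C+.052*ty),.05,-34.6)
```

```text
[ 0.4849301  -0.1335285   0.10925831]
can top [ 487.  -135.3   38.7   43.8   69.9] 6391 0.15687099873451915
tray [514.5 -91.3 167.1  63.2  55.3]
turn first 0.04 then shift cm [-0.13 -0.04  5.94] t 18.1
```

View pics/w6.png

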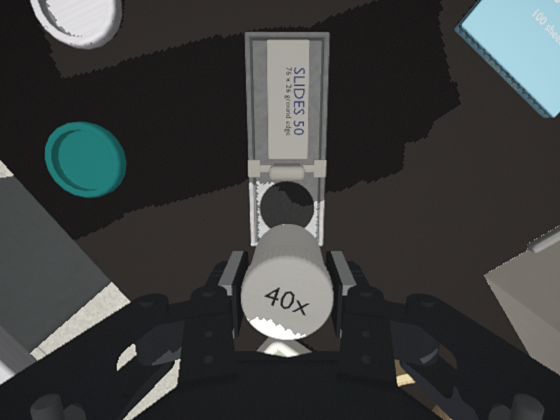

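The pack lies in the plain compartment at (287,100), the seat is visible at (286,205), and the can is held upright at (287,290). I compute the offset between the can's top and the seat.

Run:
```python
from meas import *
e=state()['eef_pos']
c=camera_params("wrist");p,d=get_image("wrist");P=cloud(c,d)
n=np.array([-ty[1],ty[0]])
m=near(P,e[0],e[1],.03,.1545,.16)&(p.min(2)>60);m=cv2.morphologyEx(m.astype(np.uint8),cv2.MORPH_OPEN,np.ones((9,9)))>0
q=P[m][:,:2]-C;a=q@ty;b=q@n
print('along ty',np.percentile(a,[.5,99.5]),'across',np.percentile(b,[.5,99.5]),np.median(P[m][:,2]))
print('tcp',(e[:2]-C)@ty,(e[:2]-C)@n)
s=(p.max(2)<60)&near(P,*(C+.052*ty),.027,-.01,.01);q=P[s][:,:2]-C;print('seat',s.sum(),np.percentile(q@ty,[1,99]),np.percentile(q@n,[.5,99.5]))
```

```text
along ty [0.03303159 0.06893927] across [-0.01679574  0.01927982] 0.1570461505432355
tcp 0.050702328230801445 0.00037215167467614523
seat 1903 [0.02959525 0.06695168] [-0.02138757  0.0229933 ]
```

Emit:
move_arm(jaw=[0,0,0,0,0,0,0], xyz=[[-0.1,-0.05,2],[0,0,3],[0,0,3],[0,0,1],[0,0,0.5],[0,0,0.4],[0,0,0]], turn=[[0,0,0],[0,0,0],[0,0,0],[0,0,0],[0,0,0],[0,0,0],[0,0,0]])

```text
t: 18.85
eef_pos: [0.4849, -0.1344, 0.0113]
orientation: [[0.568, 0.823, 0.001], [0.823, -0.568, -0.0], [0.0, 0.001, -1.0]]
ft_force: [-0.7, 0.1, -0.6]
grip_width: 0.0374
grasp_force: 30.4
```

Emit:
move_arm(jaw=[0,0,0,0], xyz=[[0,0,0.2],[0,0,0.15],[0,0,0.1],[0,0,0]], turn=[[0,0,0],[0,0,0],[0,0,0],[0,0,0]])

```text
t: 19.25
eef_pos: [0.4842, -0.1344, 0.0063]
orientation: [[0.568, 0.823, 0.0], [0.823, -0.568, -0.0], [0.0, 0.0, -1.0]]
ft_force: [-0.7, -0.0, -1.4]
grip_width: 0.0376
grasp_force: 30.4
```

Emit:
move_arm(jaw=[0,0,0], xyz=[[0,0,0.1],[0,0,0.1],[0,0,0]], turn=[[0,0,0],[0,0,0],[0,0,0]])

```text
t: 19.55
eef_pos: [0.4842, -0.1344, 0.0043]
orientation: [[0.568, 0.823, 0.0], [0.823, -0.568, -0.0], [0.0, 0.0, -1.0]]
ft_force: [-0.2, -0.0, 0.1]
grip_width: 0.0373
grasp_force: 30.6
```

Emit:
move_arm(jaw=[0,0], xyz=[[0,0,0.1],[0,0,0]], turn=[[0,0,0],[0,0,0]])

```text
t: 19.75
eef_pos: [0.4844, -0.1345, 0.0042]
orientation: [[0.568, 0.823, 0.001], [0.823, -0.568, -0.0], [0.0, 0.001, -1.0]]
ft_force: [-2.2, 1.0, 8.8]
grip_width: 0.0375
grasp_force: 31.1
```

Contact with the seat. I release gently and rise.

Emit:
move_arm(jaw=[0.48,0.52,0.56,0.6,0.65,0.65,0.65,0.65,0.65,0.65,0.65], xyz=[[0,0,0],[0,0,0],[0,0,0],[0,0,0],[0,0,0],[0,0,-2],[0,0,-4],[0,0,-4],[0,0,-4],[0,0,-2],[0,0,0]], turn=[[0,0,0],[0,0,0],[0,0,0],[0,0,0],[0,0,0],[0,0,0],[0,0,0],[0,0,0],[0,0,0],[0,0,0],[0,0,0]])

```text
t: 20.85
eef_pos: [0.4867, -0.1351, 0.1667]
orientation: [[0.568, 0.823, 0.007], [0.823, -0.568, -0.002], [0.002, 0.007, -1.0]]
ft_force: [1.9, -0.6, -0.2]
grip_width: 0.0557
grasp_force: 0.0
```

Run:
```python
from meas import *
c=camera_params("wrist");p,d=get_image("wrist");P=cloud(c,d)
n=np.array([-ty[1],ty[0]]);t=C+.052*ty
m=near(P,*t,.035,.048,.06);q=P[m][:,:2]-C;print('can',rect(P[m]),np.median(P[m][:,2]),'ty,n',np.percentile(q@ty,[.5,99.5]).mean(),np.percentile(q@n,[.5,99.5]).mean())
m=near(P,*(C+.016*ty),.03,.03,.047);print('tab ty',(P[m][:,:2].mean(0)-C)@ty)
s=(p.max(2)<60)&near(P,*t,.027,-.01,.01);q=P[s][:,:2]-C;print('seat',s.sum(),np.percentile(q@n,[.5,99.5]),(q@ty).min())
plan(.6135,.2143,.17,-34.6+35)
```

```text
can [ 485.  -130.7   47.2   37.6   88.2] 0.051898543361532434 ty,n 0.05248638051773265 0.0008560874792287541
tab ty 0.011706412250311578
seat 331 [-0.02155622  0.02361942] 0.028886698669716115
turn first -35.01 then shift cm [34.81 13.06 -0.53] t 20.9
```

The can stands in the middle of the seat: 52.5 mm along the tray, 0.9 mm across, top at 52 mm. Next is the dish, keeping the same yaw.

```bash
python3 -c "
from h import *
plan(.6135,.2143,.15,-34.6)"
```

```text
turn first -0.01 then shift cm [36.   -9.28  1.47] t 20.9
```

Emit:
move_arm(jaw=[1,1,1,1,1,1,1,1,1,1,1,1], xyz=[[2,-0.5,0],[3.5,-0.9,0],[3.5,-0.9,0],[3.5,-0.9,0],[3.5,-0.9,0],[3.5,-0.9,0],[3.5,-0.9,0],[3.5,-0.9,0],[3.5,-0.9,0],[3,-0.8,0],[3,-0.8,0],[0,0,0]], turn=[[0,0,0],[0,0,0],[0,0,0],[0,0,0],[0,0,0],[0,0,0],[0,0,0],[0,0,0],[0,0,0],[0,0,0],[0,0,0],[0,0,0]])

```text
t: 22.1
eef_pos: [0.6121, 0.2182, 0.1602]
orientation: [[0.565, 0.825, -0.002], [0.825, -0.565, 0.0], [-0.001, -0.002, -1.0]]
ft_force: [-0.4, 0.3, 0.0]
grip_width: 0.0854
grasp_force: 0.0
```

Run:
```python
from meas import *
c=camera_params("wrist");p,d=get_image("wrist");P=cloud(c,d);hsv=cv2.cvtColor(p,cv2.COLOR_RGB2HSV)
m=near(P,.6135,.2143,.042,.006,.03);print('dish',rect(P[m]),m.sum(),P[m][:,2].max())
m=near(P,.6135,.2143,.035,-.02,.03)&(hsv[...,0]>10)&(hsv[...,0]<40)&(hsv[...,1]>50)&(p.max(2)>60);print('tan',m.sum(),rect(P[m]),ell(c,m,.006))
plan(.6135,.2143,.03,-34.6)
```

```text
dish [614.8 214.4  58.3  58.5   6.9] 265 0.01645478234458697
tan 2006 [613.8 213.2  54.1  50.7  54.9] (array([0.6144, 0.2141]), np.float64(0.0257))
turn first 0.14 then shift cm [ 0.02  0.32 13.04] t 22.15
```

Emit:
move_arm(jaw=[1,1,1,1,1,1,1], xyz=[[0,0.38,1],[0,0,4],[0,0,4],[0,0,2.5],[0,0,1.5],[0,0,0],[0,0,0]], turn=[[0,0,0],[0,0,0],[0,0,0],[0,0,0],[0,0,0],[0,0,0],[0,0,0]])

```text
t: 22.85
eef_pos: [0.6145, 0.2112, 0.0326]
orientation: [[0.569, 0.822, -0.002], [0.822, -0.569, -0.001], [-0.002, -0.001, -1.0]]
ft_force: [0.6, -0.0, 0.2]
grip_width: 0.0855
grasp_force: 0.0
```

```bash
python3 -c "
from h import *
plan(.6143,.2142,-.021,-34.6)"
```

```text
turn first -0.09 then shift cm [ 0.24 -0.19  5.36] t 22.85
```

Emit:
move_arm(jaw=[1,1,1,1,1], xyz=[[0.24,-0.19,2],[0,0,2],[0,0,1],[0,0,0.36],[0,0,0]], turn=[[0,0,0],[0,0,0],[0,0,0],[0,0,0],[0,0,0]])

```text
t: 23.35
eef_pos: [0.6153, 0.2155, -0.02]
orientation: [[0.568, 0.823, 0.0], [0.823, -0.568, 0.0], [0.0, 0.0, -1.0]]
ft_force: [-0.3, 0.0, 0.1]
grip_width: 0.0854
grasp_force: 0.0
```

Emit:
move_arm(jaw=[0.85,0.78,0.7,0.65,0.6,0.6], xyz=[[0,0,0],[0,0,0],[0,0,0],[0,0,0],[0,0,0],[0,0,0]], turn=[[0,0,0],[0,0,0],[0,0,0],[0,0,0],[0,0,0],[0,0,0]], squeeze=20)

```text
t: 23.95
eef_pos: [0.6157, 0.2159, -0.0193]
orientation: [[0.568, 0.823, 0.002], [0.823, -0.568, 0.001], [0.001, 0.001, -1.0]]
ft_force: [-1.1, -1.2, 5.1]
grip_width: 0.0593
grasp_force: 21.2
```

Run:
```python
from meas import *
e=state()['eef_pos'];print(e)
for n in ("scene","side"):
    c=camera_params(n);p,d=get_image(n);P=cloud(c,d)
    f=np.array([.823,-.568])
    for s in(1,-1):
        m=near(P,*(e[:2]+s*f*.037),.018,.002,.06)&(p.max(2)<110);print(n,s,np.sort(P[m][:,2])[:8:2],m.sum())
```

```text
[ 0.61572483  0.21586134 -0.01926383]
scene 1 [0.00723213 0.02099247 0.02308813 0.02393628] 10
scene -1 [0.00224496 0.00399583 0.00675657 0.00809139] 76
side 1 [0.00263211 0.00349408 0.00380977 0.00431635] 188
side -1 [0.00259754 0.00309766 0.00342645 0.00377867] 198
```

The dish is gripped at 59.3 mm. I lift it above bottle height and go over the pad.

```bash
python3 -c "
from h import *
plan(.4707,.325,.11,-34.6)"
```

```text
turn first -0.0 then shift cm [  0.76 -18.12 -12.95] t 24.05
```

Emit:
move_arm(jaw=[0.6,0.6,0.6,0.6,0.6,0.6,0.6], xyz=[[0,0,-0.5],[0,0,-1.5],[0,0,-2.5],[0,0,-3],[0,0,-3],[0,0,-2.4],[0,0,0]], turn=[[0,0,0],[0,0,0],[0,0,0],[0,0,0],[0,0,0],[0,0,0],[0,0,0]])

```text
t: 24.75
eef_pos: [0.6177, 0.2166, 0.1128]
orientation: [[0.568, 0.823, 0.007], [0.823, -0.568, 0.002], [0.006, 0.004, -1.0]]
ft_force: [0.8, -0.1, -0.3]
grip_width: 0.0587
grasp_force: 21.7
```

Emit:
move_arm(jaw=[0.6,0.6,0.6,0.6,0.6,0.6,0.6,0.6,0.6,0.6,0.6], xyz=[[0,-1,0],[0.1,-2,0],[0.1,-2.5,0],[0.1,-2.5,0],[0.1,-2.5,0],[0.1,-2.5,0],[0.1,-2,0],[0.1,-1.5,0],[0.1,-1.5,0],[0,0,0],[0,0,0]], turn=[[0,0,0],[0,0,0],[0,0,0],[0,0,0],[0,0,0],[0,0,0],[0,0,0],[0,0,0],[0,0,0],[0,0,0],[0,0,0]])

```text
t: 25.85
eef_pos: [0.4714, 0.3244, 0.1083]
orientation: [[0.568, 0.823, 0.0], [0.823, -0.568, -0.001], [-0.0, 0.0, -1.0]]
ft_force: [0.4, -0.3, 0.1]
grip_width: 0.059
grasp_force: 21.7
```

Run:
```python
from meas import *
c=camera_params("wrist");p,d=get_image("wrist");e=state()['eef_pos'];P=cloud(c,d);hsv=cv2.cvtColor(p,cv2.COLOR_RGB2HSV)
cv2.imwrite("pics/w7.png",p[:,:,::-1]);print(e)
m=near(P,.471,.325,.06,-.01,.02)&(hsv[...,0]>5)&(hsv[...,0]<25)&(hsv[...,1]>80);print('pad',m.sum(),rect(P[m]))
m=near(P,e[0],e[1],.04,e[2]+.015,e[2]+.045);print('dish',m.sum(),rect(P[m]),np.median(P[m][:,2]))
plan(.4707,.325,.05,-34.6)
```

```text
[0.47184085 0.32427086 0.10845264]
pad 5549 [477.3 334.1  66.7  85.6  57. ]
dish 11653 [469.1 326.3  59.6  68.8  24.4] 0.13206692521140095
turn first -0.03 then shift cm [-0.   -0.14  5.85] t 25.9
```

View pics/w7.png

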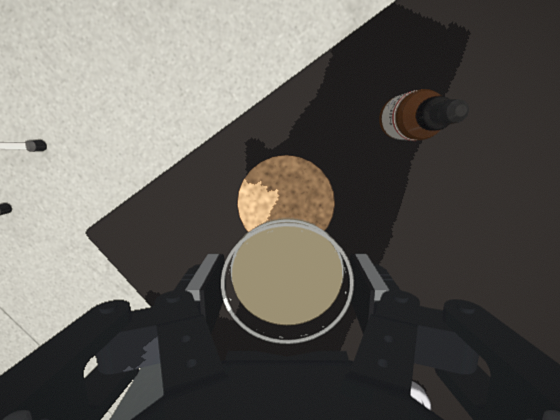

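The dish is held level at (287,280), with the pad behind it at (286,195). I fit the pad's visible edge.

Run:
```python
from meas import *
c=camera_params("wrist");p,d=get_image("wrist");P=cloud(c,d);hsv=cv2.cvtColor(p,cv2.COLOR_RGB2HSV)
m=near(P,.471,.325,.06,-.01,.02)&(hsv[...,0]>5)&(hsv[...,0]<25)&(hsv[...,1]>80)
m=cv2.morphologyEx(m.astype(np.uint8),cv2.MORPH_CLOSE,np.ones((7,7)))
cs,_=cv2.findContours(m,cv2.RETR_EXTERNAL,cv2.CHAIN_APPROX_NONE);k=max(cs,key=cv2.contourArea)[:,0];k=k[k[:,1]<205]
q=np.array([onplane(c,u,v,.003) for u,v in k]);print('pad',circ(q))
# dish: tan filling contour on its height
t=(hsv[...,0]>10)&(hsv[...,0]<40)&(hsv[...,1]>35)&(P[...,2]>.11)&(P[...,2]<.15);t=cv2.morphologyEx(t.astype(np.uint8),cv2.MORPH_OPEN,np.ones((7,7)))
print('dish tan',ell(c,t,np.median(P[t>0][:,2])),np.median(P[t>0][:,2]));print(state()['eef_pos'])
```

```text
pad (array([0.4726, 0.3267]), np.float64(0.0421))
dish tan (array([0.4708, 0.3218]), np.float64(0.0257)) 0.1320217768186217
[0.47205596 0.32412758 0.10853775]
```

Emit:
move_arm(jaw=[0.6,0.6,0.6,0.6,0.6,0.6,0.6,0.6], xyz=[[0.46,-0.13,1],[0,0,2.5],[0,0,3],[0,0,3],[0,0,1.5],[0,0,0.8],[0,0,0.3],[0,0,0]], turn=[[0,0,0],[0,0,0],[0,0,0],[0,0,0],[0,0,0],[0,0,0],[0,0,0],[0,0,0]])

```text
t: 26.75
eef_pos: [0.4734, 0.329, -0.0124]
orientation: [[0.568, 0.823, 0.0], [0.823, -0.568, 0.0], [0.0, 0.0, -1.0]]
ft_force: [0.2, -0.2, -0.4]
grip_width: 0.0588
grasp_force: 21.7
```

```bash
python3 -c "
from h import *
plan(.4736,.328,-.017,-34.6)"
```

```text
turn first -0.03 then shift cm [-0.07  0.08  0.46] t 26.75
```

Emit:
move_arm(jaw=[0.6,0.6,0.6,0.6], xyz=[[0,0,0.2],[0,0,0.15],[0,0,0.05],[0,0,0]], turn=[[0,0,0],[0,0,0],[0,0,0],[0,0,0]])

```text
t: 27.15
eef_pos: [0.4731, 0.3291, -0.0161]
orientation: [[0.568, 0.823, 0.0], [0.823, -0.568, 0.0], [0.001, 0.0, -1.0]]
ft_force: [-0.0, 0.5, -0.0]
grip_width: 0.059
grasp_force: 21.7
```

Emit:
move_arm(jaw=[0.6,0.6], xyz=[[0,0,0.1],[0,0,0]], turn=[[0,0,0],[0,0,0]])

```text
t: 27.35
eef_pos: [0.4732, 0.3292, -0.0163]
orientation: [[0.568, 0.823, 0.001], [0.823, -0.568, 0.001], [0.001, 0.0, -1.0]]
ft_force: [-1.0, -1.2, 7.0]
grip_width: 0.0586
grasp_force: 22.4
```

Contact. Releasing the dish.

Emit:
move_arm(jaw=[0.72,0.76,0.85,0.95,1,1,1,1,1,1,1], xyz=[[0,0,0],[0,0,0],[0,0,0],[0,0,0],[0,0,0],[0,0,-1],[0,0,-3],[0,0,-4],[0,0,-4],[0,0,-4],[0,0,-3]], turn=[[0,0,0],[0,0,0],[0,0,0],[0,0,0],[0,0,0],[0,0,0],[0,0,0],[0,0,0],[0,0,0],[0,0,0],[0,0,0]])

```text
t: 28.45
eef_pos: [0.4736, 0.3294, 0.1763]
orientation: [[0.568, 0.823, 0.003], [0.823, -0.568, 0.002], [0.003, 0.001, -1.0]]
ft_force: [0.0, 0.1, -0.1]
grip_width: 0.0854
grasp_force: 0.0
```

Run:
```python
from meas import *
get_image("wrist")
c=camera_params("wrist");p,d=get_image("wrist");P=cloud(c,d);hsv=cv2.cvtColor(p,cv2.COLOR_RGB2HSV)
cv2.imwrite("pics/w8.png",p[:,:,::-1])
m=near(P,.472,.326,.05,.0,.01)&(hsv[...,0]>5)&(hsv[...,0]<25)&(hsv[...,1]>80);print('pad',m.sum(),rect(P[m]))
m=near(P,.472,.326,.045,.014,.03);print('rim',rect(P[m]),m.sum(),P[m][:,2].max())
m=near(P,.587,.334,.04,.085,.11);print('teat',P[m].mean(0),m.sum())
m=near(P,.587,.334,.03,.02,.058);print('body',m.sum(),rect(P[m]))
plan(.587,.334,.17,-34.6)
```

```text
pad 2225 [472.5 326.1  85.1  85.4  53.9]
rim [472.3 327.8  58.4  58.3  56.6] 226 0.019444372969236068
teat [0.58831322 0.33526273 0.09295395] 267
body 807 [587.3 335.9  33.3  28.4  58.7]
turn first -0.01 then shift cm [6.55 8.98 0.96] t 28.55
```

View pics/w8.png

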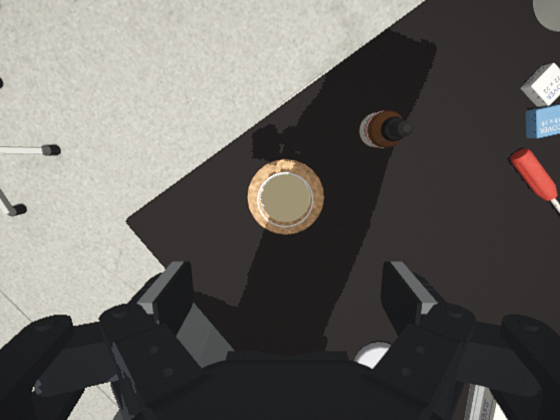

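The dish sits on the pad at (286,197): pad centre (472.5, 326.1) mm, dish (472.3, 327.8) mm, so it lies wholly on it. Bottle at (385,128). Going to it.

Emit:
move_arm(jaw=[0.8,0.8,0.8,0.8,0.8,0.8], xyz=[[1.5,2,0],[2,3,0],[2,2.5,0],[1.1,1.5,0],[0,0,0],[0,0,0]], turn=[[0,0,0],[0,0,0],[0,0,0],[0,0,0],[0,0,0],[0,0,0]])

```text
t: 29.15
eef_pos: [0.5837, 0.3317, 0.1717]
orientation: [[0.568, 0.823, -0.002], [0.823, -0.568, -0.001], [-0.002, -0.001, -1.0]]
ft_force: [-0.4, -0.6, 0.5]
grip_width: 0.0681
grasp_force: 0.0
```

Run:
```python
from meas import *
c=camera_params("wrist");p,d=get_image("wrist");P=cloud(c,d)
m=near(P,.5875,.3345,.03,.085,.11);print('teat',P[m].mean(0),m.sum(),rect(P[m]))
m=near(P,.5875,.3345,.03,.02,.06);print('body',m.sum(),rect(P[m]))
plan(.5875,.3345,.08,-34.6)
c=camera_params("side");p,d=get_image("side");P=cloud(c,d);e=state()['eef_pos']
for z in range(20,150,8):
    m=near(P,e[0],e[1],.08,e[2]+z/1e3,e[2]+z/1e3+.008);print(z,m.sum(),[near(P,e[0],e[1],.012,e[2]+z/1e3,e[2]+z/1e3+.008).sum()],end=' ')
```

```text
teat [0.59065925 0.33560102 0.09319089] 224 [590.  334.7  12.4  12.   51.2]
body 640 [590.4 334.9  31.8  32.1  57.2]
turn first -0.0 then shift cm [0.47 0.21 9.21] t 29.2
20 14 [np.int64(0)] 28 44 [np.int64(0)] 36 50 [np.int64(0)] 44 55 [np.int64(0)] 52 52 [np.int64(0)] 60 52 [np.int64(0)] 68 101 [np.int64(0)] 76 128 [np.int64(0)] 84 130 [np.int64(1)] 92 179 [np.int64(6)] 100 152 [np.int64(5)] 108 170 [np.int64(6)] 116 218 [np.int64(8)] 124 188 [np.int64(8)] 132 119 [np.int64(6)] 140 89 [np.int64(0)] 148 122 [np.int64(0)]
```

Emit:
move_arm(jaw=[0.8,0.8,0.8,0.8,0.8,0.8], xyz=[[0.6,0.3,0],[0,0,2.5],[0,0,3],[0,0,2.7],[0,0,0],[0,0,0]], turn=[[0,0,0],[0,0,0],[0,0,0],[0,0,0],[0,0,0],[0,0,0]])

```text
t: 29.85
eef_pos: [0.5899, 0.3355, 0.0909]
orientation: [[0.568, 0.823, -0.001], [0.823, -0.568, -0.0], [-0.001, -0.0, -1.0]]
ft_force: [-0.1, 0.5, -0.3]
grip_width: 0.0685
grasp_force: 0.0
```

Run:
```python
from meas import *
c=camera_params("wrist");p,d=get_image("wrist");P=cloud(c,d)
m=near(P,.589,.335,.03,.085,.11);print('teat',P[m].mean(0),m.sum(),rect(P[m]))
plan(.589,.335,.02,-34.6)
```

```text
teat [0.59114804 0.33596518 0.0928285 ] 483 [590.7 335.1  12.3  12.4  59.4]
turn first 0.01 then shift cm [-0.2 -0.1  7.2] t 29.9
```

Emit:
move_arm(jaw=[0.8,0.8,0.8,0.8,0.8], xyz=[[0,0,2],[0,0,2],[0,0,2],[0,0,1.1],[0,0,0]], turn=[[0,0,0],[0,0,0],[0,0,0],[0,0,0],[0,0,0]])

```text
t: 30.4
eef_pos: [0.5901, 0.3353, 0.0194]
orientation: [[0.568, 0.823, -0.001], [0.823, -0.568, -0.0], [-0.001, -0.0, -1.0]]
ft_force: [-0.6, -0.3, 0.0]
grip_width: 0.0682
grasp_force: 0.0
```

Emit:
move_arm(jaw=[0.6,0.5,0.4,0.3,0.3,0.3,0.3,0.3,0.3], xyz=[[0,0,0],[0,0,0],[0,0,0],[0,0,0],[0,0,0],[0,0,0],[0,0,-1],[0,0,-1],[0,0,0]], turn=[[0,0,0],[0,0,0],[0,0,0],[0,0,0],[0,0,0],[0,0,0],[0,0,0],[0,0,0],[0,0,0]], squeeze=30)

```text
t: 31.3
eef_pos: [0.5916, 0.3361, 0.0416]
orientation: [[0.568, 0.823, 0.003], [0.823, -0.568, 0.002], [0.003, 0.001, -1.0]]
ft_force: [0.1, -0.2, -0.5]
grip_width: 0.0304
grasp_force: 29.8
```

Run:
```python
from meas import *
e=state()['eef_pos'];print(e)
c=camera_params("side");p,d=get_image("side")
cv2.imwrite("pics/s9.png",cv2.resize(p[130:230,230:380,::-1],None,fx=4,fy=4,interpolation=cv2.INTER_CUBIC))
plan(.4455,.083,.1,-34.6)
```

```text
[0.5916286  0.33606811 0.04164505]
turn first -0.01 then shift cm [-29.08   2.37  -5.97] t 31.35
```

View pics/s9.png

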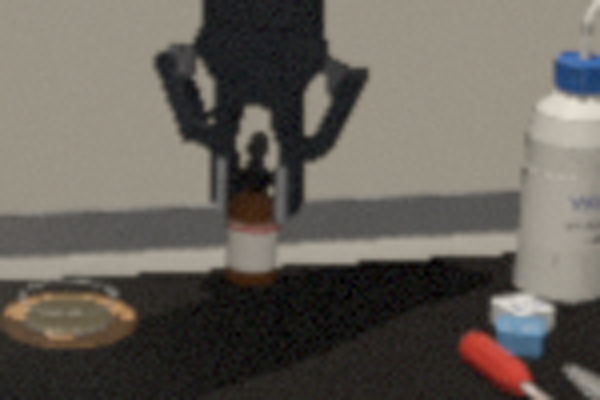

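The bottle is held upright with the fingertips about 42 mm above its base (tips at (285,215), base at (252,283)). Carrying it to the metal stand.

Emit:
move_arm(jaw=[0.3,0.3,0.3,0.3,0.3,0.3,0.3,0.3,0.3,0.3,0.3,0.3], xyz=[[0,0,-2],[0,0,-2.5],[-1,0,-1.3],[-2,0.2,0],[-3,0.25,0],[-3,0.25,0],[-3,0.25,0],[-3,0.25,0],[-3,0.25,0],[-3,0.25,0],[-3,0.25,0],[-2,0.2,0]], turn=[[0,0,0],[0,0,0],[0,0,0],[0,0,0],[0,0,0],[0,0,0],[0,0,0],[0,0,0],[0,0,0],[0,0,0],[0,0,0],[0,0,0]])

```text
t: 32.55
eef_pos: [0.4576, 0.1071, 0.0971]
orientation: [[0.569, 0.822, -0.002], [0.822, -0.569, -0.001], [-0.002, -0.001, -1.0]]
ft_force: [0.5, 0.2, -0.8]
grip_width: 0.0305
grasp_force: 29.9
```

Emit:
move_arm(jaw=[0.3,0.3,0.3,0.3], xyz=[[-1.5,0.1,0],[-1.0,0.1,0],[0,0,0],[0,0,0]], turn=[[0,0,0],[0,0,0],[0,0,0],[0,0,0]])

```text
t: 32.95
eef_pos: [0.4485, 0.0878, 0.0977]
orientation: [[0.568, 0.823, 0.001], [0.823, -0.568, 0.001], [0.001, 0.0, -1.0]]
ft_force: [0.1, -0.6, -0.1]
grip_width: 0.0305
grasp_force: 29.9
```

Run:
```python
from meas import *
e=state()['eef_pos'];print(e)
for n in("scene","side","wrist"):
    c=camera_params(n);p,d=get_image(n);P=cloud(c,d)
    m=near(P,.4455,.083,.04,.006,.016);print(n,'stand',rect(P[m]),m.sum())
    m=near(P,e[0],e[1],.03,e[2]-.018,e[2]+.015);print('   low body',P[m].mean(0).round(4) if m.any() else 0,rect(P[m]) if m.any() else 0)
    m=near(P,e[0],e[1],.02,e[2]+.066,e[2]+.075);print('   teat',P[m].mean(0).round(4) if m.any() else 0,m.sum())
    if n=="wrist":cv2.imwrite("pics/w10.png",p[:,:,::-1])
plan(.4455,.083,.05,-34.6)
```

```text
[0.44848932 0.08784388 0.09774676]
scene stand [447.4  86.1  60.7  60.1  68.7] 223
   low body [0.442  0.0986 0.0964] [442.4  96.3  31.7  14.3  30.2]
   teat [0.4636 0.0857 0.1678] 4
side stand [444.5  80.5  59.2  60.6  48.2] 223
   low body [0.4429 0.0727 0.0969] [443.6  73.9  15.9  31.5  83.7]
   teat [0.4454 0.0836 0.1684] 41
wrist stand [450.8  87.7  49.5  61.   52.7] 1202
   low body [0.4552 0.0979 0.0983] [453.4  95.1  13.2  32.5  57.6]
   teat [0.4499 0.0885 0.1694] 1152
turn first 0.04 then shift cm [-0.61  0.04  4.76] t 33.1
```

View pics/w10.png

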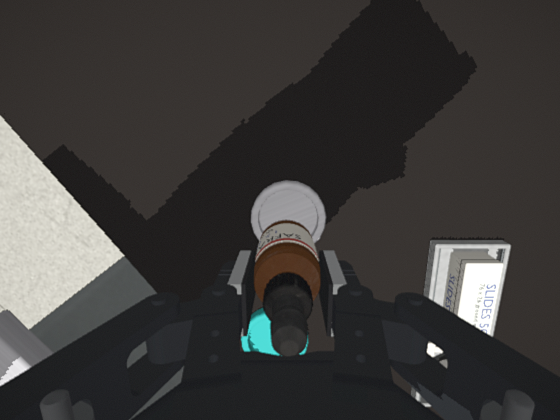

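The stand is at (288,217), with the bottle upright in front of it and the turquoise look-alike farther off at (270,335). I shift 5.5 mm and lower.

Emit:
move_arm(jaw=[0.3,0.3,0.3,0.3,0.3,0.3,0.3], xyz=[[-0.55,0.07,0],[0,0,2],[0,0,2.5],[0,0,1.5],[0,0,0.7],[0,0,0.4],[0,0,0]], turn=[[0,0,0],[0,0,0],[0,0,0],[0,0,0],[0,0,0],[0,0,0],[0,0,0]])

```text
t: 33.8
eef_pos: [0.4453, 0.0826, 0.0266]
orientation: [[0.568, 0.823, -0.0], [0.823, -0.568, -0.0], [-0.0, -0.0, -1.0]]
ft_force: [0.4, 0.4, -0.3]
grip_width: 0.0305
grasp_force: 29.9
```

Emit:
move_arm(jaw=[0.3,0.3,0.3,0.3], xyz=[[0,0,0.15],[0,0,0.1],[0,0,0.1],[0,0,0]], turn=[[0,0,0],[0,0,0],[0,0,0],[0,0,0]])

```text
t: 34.2
eef_pos: [0.446, 0.0828, 0.0241]
orientation: [[0.568, 0.823, 0.002], [0.823, -0.568, 0.001], [0.001, 0.001, -1.0]]
ft_force: [-1.1, -0.3, 6.0]
grip_width: 0.0306
grasp_force: 30.4
```

Floor contact at the expected height. Release and rise.

Emit:
move_arm(jaw=[0.4,0.45,0.55,0.65,0.75,0.8,0.8,0.8,0.8,0.8,0.8], xyz=[[0,0,0],[0,0,0],[0,0,0],[0,0,0],[0,0,0],[0,0,-2],[0,0,-4],[0,0,-4],[0,0,-4],[0,0,-3],[0,0,0]], turn=[[0,0,0],[0,0,0],[0,0,0],[0,0,0],[0,0,0],[0,0,0],[0,0,0],[0,0,0],[0,0,0],[0,0,0],[0,0,0]])

```text
t: 35.3
eef_pos: [0.4485, 0.0832, 0.1975]
orientation: [[0.568, 0.823, 0.009], [0.823, -0.568, 0.002], [0.006, 0.006, -1.0]]
ft_force: [0.7, -0.2, -0.2]
grip_width: 0.0684
grasp_force: 0.0
```

Run:
```python
from meas import *
p1,d1=get_image("scene");p2,d2=get_image("side")
for n,d in(("scene",d1),("side",d2)):
    P=cloud(camera_params(n),d)
    m=near(P,.4455,.083,.04,.006,.014);print(n,'stand',rect(P[m]))
    m=near(P,.4455,.083,.02,.085,.12);print('teat',P[m].mean(0),P[m][:,2].max() if m.any() else 0)
    m=near(P,*(C+.052*ty),.03,.045,.06);print('can',P[m].mean(0),rect(P[m]))
a=p2[150:350,160:380];b=p1[140:340,180:400]
cv2.imwrite("pics/end.png",cv2.resize(np.hstack([a,b])[:,:,::-1],None,fx=1.8,fy=1.8,interpolation=cv2.INTER_CUBIC))
```

```text
scene stand [446.7  89.4  62.   52.9  15.1]
teat [0.44384121 0.08559634 0.09281377] 0.09992373166418222
can [ 0.4842449  -0.13018887  0.05079849] [ 485.2 -131.7   35.9   36.2   25.9]
side stand [444.2  77.3  54.6  60.5  84.8]
teat [0.44173387 0.07724773 0.09174173] 0.09864656033298647
can [ 0.48117995 -0.14025591  0.05027209] [ 481.9 -137.3   36.8   37.1   27.2]
```

View pics/end.png

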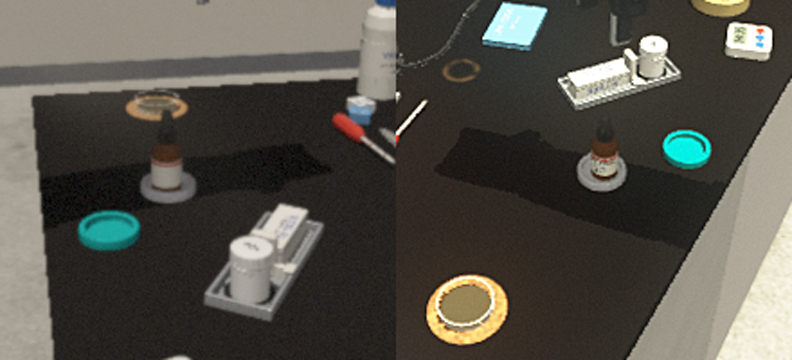

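Both views show everything in place: the bottle upright in the metal stand, the pack and can in the tray, the dish on the pad and the turquoise cup untouched. Handing in.

```bash
python3 -c "
from station import *
print(finish_job())"
```

```text
the job is handed in; nothing more can be done
None
```

The job is handed in at about 35 s of the 120 s allowed: the divider was slid, the pack lies flat in the plain compartment, the can stands upright in the middle of the round seat, the dish lies wholly on the cork pad about 2 mm off its centre, and the bottle stands upright in the metal stand.

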